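Press a ball unit home in a blowpipe rest

TASK

One of the two ball units of the blowpipe rest stands proud on its spring ring: take the fitting sleeve (the pusher) out of its slanted holder by its wooden handle, set it over the ball and press the unit straight down until it snaps home, flange flat on the rest like its neighbour, and bear down with a firm 25 N or so for a moment to make sure it has bottomed. Push the unit only with the pusher and do not hammer or overload it; then stand the pusher upright on the bench and let go, leaving the other things on the bench alone.

Things in the scene. Friction and masses are not known exactly. Their poses are not given: they have to be found in the camera images.
- rest: blowpipe rest, fixed: dark steel block 84 x 150 x 42 mm on a foot plate 96 x 200 x 10. Origin: centre of the foot's underside; z up, y along its length. Top face 52 mm above the origin, with two sockets (bore 46.5 mm) at y = -32 and 32 mm, each with a greased spring ring of three lobes inside. A hoop of 10 mm bar rises 27 mm above the top face across each end (y = -69, 69)
- loose_unit: the proud ball unit, in either socket: steel, about 0.4 kg, a 38 mm ball in a round housing with a flat flange 60 mm across, 5 mm thick. Origin: centre of its lower end, 29 mm below the flange's top face; z up its axis. It starts resting loosely on its spring ring, flange about 8 mm above the rest's top face, perhaps leaning a little
- loose_unit_flange (a point): centre of the proud unit's flange top face. The ball rises 16 mm above it; the ring to press lies 21 to 30 mm off the axis. Pushed down it resists with 8 to 18 N over the first 2 mm or so, then snaps down to a hard stop: flange on the rest, this point 57 mm above the rest's origin. 20 to 30 N for a moment proves that it has bottomed; over 45 N marks the ball's seat
- home_unit_flange (a point): the other ball unit, the same shape, already snapped home; the point is the centre of its flange's top face
- pusher: the pusher (fitting sleeve), about 0.4 kg, 113 mm long: round wooden handle 30 mm across on an aluminium sleeve 58 mm across. Origin: centre of the sleeve's open end; z along the axis towards the handle's end. The straight handle runs from z = 54 to 106 mm; below it is a conical shoulder, 42 mm across at z = 48, 58 mm at z = 40
- pusher_grip (a point): the place to hold the pusher's handle: on its axis, 77 mm from the open end; axes as body pusher
- pusher_rim (a point): centre of the open end of the pusher's sleeve, axes as body pusher. Its flat ring is 44 mm inside, 58 mm outside, the hollow 30 mm deep, so that it goes over the ball and bears on the flange. The pusher also stands on this ring
- holder: the pusher's holder, fixed: foot plate 120 x 100 x 6 mm with a square steel socket, 74 mm wide (66 inside), 36 mm deep, welded on at a slant. Origin: centre of the foot's underside. Socket and pusher, which stands loosely in it, lean 30 degrees from vertical towards the holder's -x (roughly towards the robot): the pusher comes out along its own slanted axis
- globe: finished amber glass globe vase, 90 mm across, 92 mm high; origin at the centre of its foot; leave alone
- block: turned wooden shaping block: a cup 84 mm across and 46 mm high with a 145 mm handle along its -x; origin under the cup's centre; leave alone
- jacks: steel glassblower's jacks lying flat, about 260 x 60 x 17 mm, long along its x; origin under the middle; leave alone
Not all that is in view belongs to the job. Leave any green look-alike of the loose_unit alone.

How it is judged:
By the outcome, as a careful person would: the job done as asked, in the order asked, and still so for the second after the job is handed in, with the robot touching nothing.
It also fails if it takes over 58 s, if anything falls off the work surface, if the arm or the gripper's body presses on something with over 40 N, if the wrist force passes 120 N, or if a joint passes its speed limit or range.

ROBOT

A 7-joint arm with a two-finger parallel gripper is mounted at the origin on the work surface. World frame = base frame: x ahead of the robot, y to its left, z up, the work surface at z = 0. Lengths are in m, angles in degrees, forces in N, time in s.
With the tool pointing down it reaches from about 0.4 to 0.85 m from the base axis. Payload 10.4 kg.
Tool frame: the origin (TCP) lies between the finger pads; the fingertips stand 22 mm ahead of it and the grasp point (between the pads) lies 3 mm ahead of it; z points along the fingers, y is the direction in which the jaws open and shut (so a half turn about z gives the same grasp; the last joint's range is limited). The gripper opens to 87 mm and grips with 3 to 60 N. Pads are 19 mm wide; open, the fingers measure 117 mm over their backs; the gripper's body (75 mm by 190 mm) begins 51 mm behind the grasp point.
Start: joints at [-69.993, 19.034, -3.707, 83.658, 1.238, 77.344, -5.071], TCP at [0.227, 0.582, 0.245] pointing down, gripper open.
Joint ranges: [-148.97, 148.97], [-28.65, 121.19], [-84.17, 76.75], [9.2, 138.47], [-72.65, 252.65], [3.7, 117.97], [-149.18, 149.18]. Speed limits (degrees/s): [127.2, 127.2, 159.86, 159.86, 180, 180, 180].

INTERFACE

Orientations are given as a 3x3 rotation matrix whose columns are the frame's x, y, z axes.
In Python, from station import env gives the robot as it stands.
- The arm moves only by the tool move_arm, never from a script. Its argument "targets" is a list of rows, each a list of 6 numbers: the shift along the world's x, y, z in cm, then the turn, a rotation vector about the world's x, y, z in rad. A call has 1 to 10 rows; each row shifts and turns the pose as measured when the row begins; what a row does not reach is not made up. A row lasts 1/8 s, in which the tool goes at most 62.5 mm and 10.7 degrees, less where a joint would pass 70% of its speed; a pose out of reach is approached as far as the arm can. A call is refused whole if a number of a shift passes 6.25 or a number of a turn 0.188, either way. A call with a gripper value outside its range is refused whole. "gripper" is the finger opening in cm, from 0 to 8.7, set as the call begins (left out, the last holds). The fingers move at their own pace and stop on an object; "newtons" is the grip in N (left out, the last holds). Time passes only in rows, so rows that do not move let the fingers close. It gives the time, the measured TCP pose, the force and the opening at its end, in the units of the state.
- env.observe(): the state, without advancing time (a new reading comes with each control period).
- env.read_camera(name): name is "scene" or "top" or "wrist"; returns the picture (384x512x3 uint8, red, green, blue); there is no depth.
- env.camera_model(name): a dict with "camera_matrix" (3x3 intrinsics, pixels), "k1" (the pictures are not rectified: a ray, as slopes to the right and down, at radius r is drawn at 1 + k1 r^2 times it, then the intrinsics apply), "origin" and "rotation" of the camera in the world; the wrist camera has in their place "T_tool_cam" (4x4, takes a point from camera to tool coordinates, whose origin is the TCP and whose axes are the flange's). Camera axes: x right, y down, z forward; pixel columns grow to the right and rows downward; lengths in m; the calibration is good to about 2 mm. A picture is of the moment at which its call begins: read the wrist's pose just before it. camera_model takes no time and is no camera call.
- env.job_done(): hands the job in, once; it reports no verdict.
The state is a dict: "clock": time; "joints": joint angles; "qd": joint speeds; "effort": joint torques, N m; "ee_pos": TCP position; "orientation": TCP orientation; "contact_force": force on the tool from outside, world axes, zero at the start; "moment": the same for the moment, N m; "opening": opening from 0.0 (shut) to 1.0 (fully open).
Only numpy, scipy, OpenCV 4.12 (cv2) and the standard library are available. Lean on these libraries where they do the work, as an engineer would, in place of code of your own. Each camera call takes 0.05 s, during which the arm holds its last target. There are 200 camera calls.

## Working session

There is one attempt and no reset: what is moved stays moved. The work goes in short steps, Python scripts to look and compute and a tool call to move; the robot and the scene stay as the last step left them, time stands still between calls to the robot, and variables do not carry over. Pictures are saved under pics/ and viewed, about 8 in all and at most 12, crops included, and the job is handed in when it is done.

Besides the shell and the picture viewer there is one more tool, called as name([rows], argument=value, ...), one row to a line, values as JSON. move_arm: Moves the arm, as the interface text tells. Its arguments: {"type":"object","properties":{"targets":{"type":"array","items":{"type":"array","items":{"type":"number"}}},"gripper":{"type":"number"},"newtons":{"type":"number"}},"required":["targets"]}

```bash
mkdir -p pics; ls; python3 - <<'E'
from station import env
import cv2,numpy as np
o=env.observe();print({k:np.round(v,3).tolist() for k,v in o.items()})
for n in("scene","top"):
    p=env.read_camera(n);cv2.imwrite(f"pics/{n}0.png",p[:,:,::-1])
    print(n,env.camera_model(n))
print(env.camera_model("wrist"))
a=[cv2.imread(f"pics/{n}0.png") for n in("scene","top")]
E
```

```text
pics
{'clock': 0.0, 'joints': [-69.992, 19.071, -3.708, 83.707, 1.238, 77.343, -5.07], 'qd': [-0.022, 0.05, 0.02, -0.037, -0.011, -0.069, -0.016], 'effort': [0.001, -62.324, 0.025, -38.991, -0.061, 0.04, 0.0], 'ee_pos': [0.227, 0.582, 0.244], 'orientation': [[-0.932, 0.363, -0.0], [0.363, 0.932, -0.001], [-0.0, -0.001, -1.0]], 'contact_force': [0.185, -0.605, 0.619], 'moment': [-0.015, -0.063, 0.004], 'opening': 0.999}
scene {'camera_matrix': array([[349.99272942,   0.        , 257.44934825],
       [  0.        , 349.99272942, 189.49694148],
       [  0.        ,   0.        ,   1.        ]]), 'k1': -0.08250820713851059, 'origin': array([1.2075866 , 0.39314218, 0.56336012]), 'rotation': array([[-0.44359745,  0.46834596, -0.76411607],
       [ 0.89616836,  0.24147979, -0.37224963],
       [ 0.01017698, -0.84990563, -0.52683665]])}
top {'camera_matrix': array([[467.30039206,   0.        , 264.5592057 ],
       [  0.        , 467.30039206, 197.03521521],
       [  0.        ,   0.        ,   1.        ]]), 'k1': -0.0981930789172056, 'origin': array([0.40630767, 0.04971467, 1.35167936]), 'rotation': array([[-0.0182576 , -0.99259118,  0.12012247],
       [-0.99982273,  0.01757218, -0.00676288],
       [ 0.00460196, -0.12022465, -0.99273605]])}
{'camera_matrix': array([[277.5146072 ,   0.        , 254.12749218],
       [  0.        , 277.5146072 , 190.86424135],
       [  0.        ,   0.        ,   1.        ]]), 'k1': -0.006316328929958782, 'T_tool_cam': array([[ 1.43780775e-03, -9.64677822e-01, -2.63428611e-01,
         7.11875757e-02],
       [ 9.99998783e-01,  1.54648953e-03, -2.05209869e-04,
         3.40761745e-05],
       [ 6.05350997e-04, -2.63427995e-01,  9.64678871e-01,
        -1.40971117e-01],
       [ 0.00000000e+00,  0.00000000e+00,  0.00000000e+00,
         1.00000000e+00]])}
```

View pics/scene0.png

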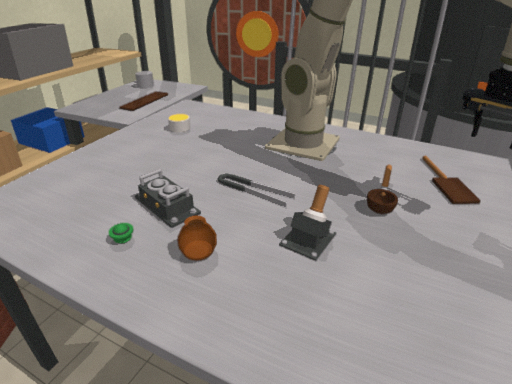

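View pics/top0.png

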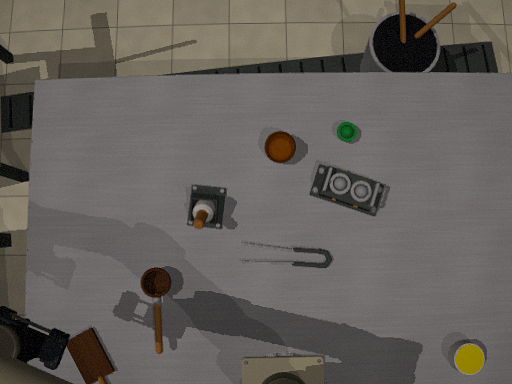

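The top view shows the rest at about (350,188), the holder with pusher at (207,207), the globe at (280,147) and the green look-alike at (347,131). I'll enlarge the rest and the holder from both views in one composite.

```bash
cat > h.py <<'E'
import numpy as np, cv2
from station import env
def cm(n):
    m=env.camera_model(n)
    if n=="wrist":
        o=env.observe();T=np.eye(4);T[:3,:3]=o["orientation"];T[:3,3]=o["ee_pos"];T=T@m["T_tool_cam"]
        return m["camera_matrix"],m["k1"],T[:3,3],T[:3,:3]
    return m["camera_matrix"],m["k1"],m["origin"],m["rotation"]
def ray(M,uv):
    K,k1,o,R=M
    uv=np.float64(uv).reshape(-1,1,2)
    s=cv2.undistortPoints(uv,K,np.array([k1,0,0,0.]),None,None,None)[:,0] 
    d=np.c_[s,np.ones(len(s))]@R.T
    return o,d/np.linalg.norm(d,axis=1)[:,None]
def onz(M,uv,z):
    o,d=ray(M,uv);return o+d*((z-o[2])/d[:,2])[:,None]
def cross(M1,p1,M2,p2):
    o1,d1=ray(M1,p1);o2,d2=ray(M2,p2);out=[]
    for a,b in zip(d1,d2):
        t=np.linalg.lstsq(np.c_[a,-b],o2-o1,rcond=None)[0]
        P,Q=o1+t[0]*a,o2+t[1]*b;out.append(np.r_[(P+Q)/2,np.linalg.norm(P-Q)])
    return np.array(out)
def proj(M,P):
    K,k1,o,R=M
    return cv2.projectPoints(np.float64(P).reshape(-1,1,3),cv2.Rodrigues(R.T)[0],-R.T@o,K,np.array([k1,0,0,0.]))[0][:,0]
E
python3 - <<'E'
import cv2,numpy as np
t=cv2.imread("pics/top0.png");s=cv2.imread("pics/scene0.png")
f=lambda im,x,y,w,h:cv2.resize(im[y:y+h,x:x+w],(400,300),interpolation=cv2.INTER_CUBIC)
c=np.vstack([np.hstack([f(t,300,150,100,75),f(s,120,160,100,75)]),np.hstack([f(t,160,170,100,75),f(s,270,180,100,75)])])
cv2.imwrite("pics/c1.png",c)
E
```

```text
(no output)
```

View pics/c1.png

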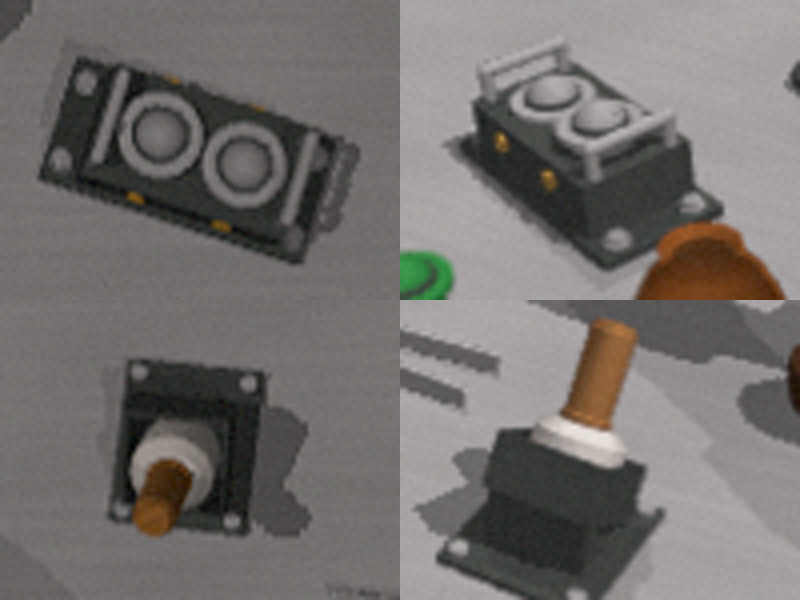

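The top crop shows the two ball units at top-view pixels (340,183) and (361,191). It isn't yet clear which is proud. The pusher's handle end is at (198,225) in top and (323,186) in scene. I'll work out the positions first.

```bash
python3 - <<'E'
from h import *
np.set_printoptions(precision=4,suppress=True)
t,s=cm("top"),cm("scene")
c=onz(t,[(192,185),(226.5,187.5),(221.75,228.75),(187,226.25)],.006)
print("holder foot",c,c.mean(0),np.linalg.norm(np.diff(c,axis=0),axis=1))
x=(c[0]+c[1]-c[2]-c[3]);x/=np.linalg.norm(x);y=c[0]+c[3]-c[1]-c[2];y/=np.linalg.norm(y);print(x,y)
h=cross(t,[(198.2,225)],s,[(322.8,186.2)]);print("handle end",h)
# rest foot corners top
q=lambda p:(300+p[0]/4,150+p[1]/4)
r=onz(t,[q((78,60)),q((300,263)),q((40,180))],.01);print("rest",r,(r[1]+r[0])/2)
for z in(.057,.065):
  u=onz(t,[q((160,134)),q((245,165))],z);print("units top",z,u,np.linalg.norm(u[1]-u[0]))
E
```

```text
holder foot [[0.6082 0.2514 0.006 ]
 [0.599  0.1507 0.006 ]
 [0.4793 0.1655 0.006 ]
 [0.4882 0.2659 0.006 ]] [0.5437 0.2084 0.006 ] [0.1011 0.1206 0.1008]
[ 0.9926 -0.1211  0.    ] [0.0893 0.996  0.    ]
handle end [[0.4838 0.2174 0.124  0.0001]]
rest [[ 0.6601 -0.1217  0.01  ]
 [ 0.5084 -0.2784  0.01  ]
 [ 0.5723 -0.0912  0.01  ]] [ 0.5842 -0.2001  0.01  ]
units top 0.057 [[ 0.5975 -0.1718  0.057 ]
 [ 0.5745 -0.231   0.057 ]] 0.06355940003350558
units top 0.065 [[ 0.5963 -0.1704  0.065 ]
 [ 0.5735 -0.2293  0.065 ]] 0.06316665784744115
```

move_arm([
  [2.6,-5.6,0,0,0,0],
  [2.6,-5.6,0,0,0,0],
  [2.6,-5.6,0,0,0,0],
  [2.6,-5.6,0,0,0,0],
  [2.6,-5.6,0,0,0,0],
  [2.6,-5.6,0,0,0,0],
  [2.6,-5.6,0,0,0,0],
  [2.6,-5.6,0,0,0,0],
  [2.6,-5.6,0,0,0,0],
  [2.6,-5.6,0,0,0,0],
], gripper=8.7)

```text
clock: 1.35
ee_pos: [0.4837, 0.0148, 0.2404]
orientation: [[-0.935, 0.356, -0.003], [0.356, 0.935, -0.002], [0.002, -0.003, -1.0]]
contact_force: [1.0, 0.6, -1.2]
opening: 1.002
```

move_arm([
  [2.4,-5.5,0,0,0,0],
  [2.4,-5.5,-1,0,0,0],
  [2.4,-5.5,-1,0,0,0],
  [2,-4,-1,0,0,0],
  [0,0,0,0,0,0],
  [0,0,0,0,0,0],
])

```text
clock: 2.1
ee_pos: [0.5768, -0.2009, 0.2081]
orientation: [[-0.933, 0.359, -0.005], [0.36, 0.933, -0.004], [0.003, -0.006, -1.0]]
contact_force: [-0.2, 0.6, -0.2]
opening: 0.996
```

```bash
python3 - <<'E'
from h import *
o=env.observe();print(o["ee_pos"]);M=cm("wrist")
p=env.read_camera("wrist");cv2.imwrite("pics/w1.png",p[:,:,::-1]);np.savez("w1.npz",**dict(zip("abcd",M)))
print(o["joints"])
E
```

```text
[ 0.57683805 -0.20088147  0.20807023]
[-14.83605358  21.19515425  37.8007765   90.46904975 -13.05504511
  73.09417738  93.86554533]
```

View pics/w1.png

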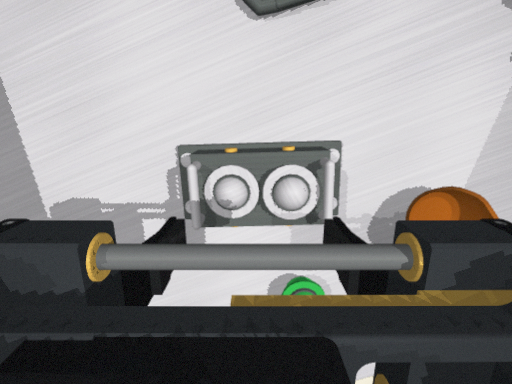

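The wrist view shows two rings, at about (231,191) and (291,191), with the green look-alike at (303,290). The right-hand one (+y side) looks slightly larger. I'll fit ellipses to both to get sizes and heights.

```bash
python3 - <<'E'
from h import *
np.set_printoptions(precision=4,suppress=True)
w=cv2.imread("pics/w1.png");t=cv2.imread("pics/top0.png");d=np.load("w1.npz");W=[d[k] for k in "abcd"];T=cm("top");S=cm("scene")
def ring(im,x,y,r,th,dark=False):
    g=cv2.cvtColor(im,cv2.COLOR_BGR2GRAY)
    g=cv2.resize(g,None,fx=8,fy=8,interpolation=cv2.INTER_CUBIC)
    m=np.zeros_like(g);cv2.circle(m,(int(x*8+4),int(y*8+4)),int(r*8),255,-1)
    b=cv2.bitwise_and((g>th).astype(np.uint8)*255,m)
    cs,_=cv2.findContours(b,cv2.RETR_EXTERNAL,cv2.CHAIN_APPROX_NONE);c=max(cs,key=cv2.contourArea)
    e=cv2.fitEllipse(cv2.convexHull(c));return (np.array(e[0])-3.5)/8,np.array(e[1])/8,e[2],b
pw=[ring(w,231,191,29.5,165),ring(w,291,191,30,165)]
pt=[ring(t,361.5,191,12,95),ring(t,340,183.5,12,95)]
for a,b in zip(pw,pt):
    print(a[:3],b[:3])
    print(" cross",cross(W,[a[0]],T,[b[0]]),[onz(W,[a[0]],z)[0] for z in(.057,.065)])
    for z in(.057,.065):
        q=onz(W,[a[0]],z)[0];f=W[0][0,0]/np.linalg.norm(q-W[2]);print("  diam at",z,a[1]/f*1000)
cv2.imwrite("pics/c2.png",np.vstack([cv2.resize(w[120:250,160:360],(800,520),interpolation=cv2.INTER_CUBIC)]))
E
```

```text
(array([231.3795, 191.1934]), array([52.7349, 54.7687]), 111.9165267944336) (array([360.4977, 190.7026]), array([20.1955, 20.738 ]), 176.14395141601562)
 cross [[ 0.5761 -0.2287  0.0556  0.0011]] [array([ 0.5756, -0.228 ,  0.057 ]), array([ 0.5738, -0.2265,  0.065 ])]
  diam at 0.057 [57.7651 59.993 ]
  diam at 0.065 [56.1839 58.3507]
(array([290.6523, 191.5833]), array([54.421 , 56.4166]), 71.28712463378906) (array([339.6145, 183.3033]), array([20.4833, 21.1438]), 167.9113311767578)
 cross [[ 0.5959 -0.1683  0.0691  0.0011]] [array([ 0.599 , -0.1677,  0.057 ]), array([ 0.5966, -0.1679,  0.065 ])]
  diam at 0.057 [59.8657 62.0609]
  diam at 0.065 [58.227  60.3621]
```

View pics/c2.png

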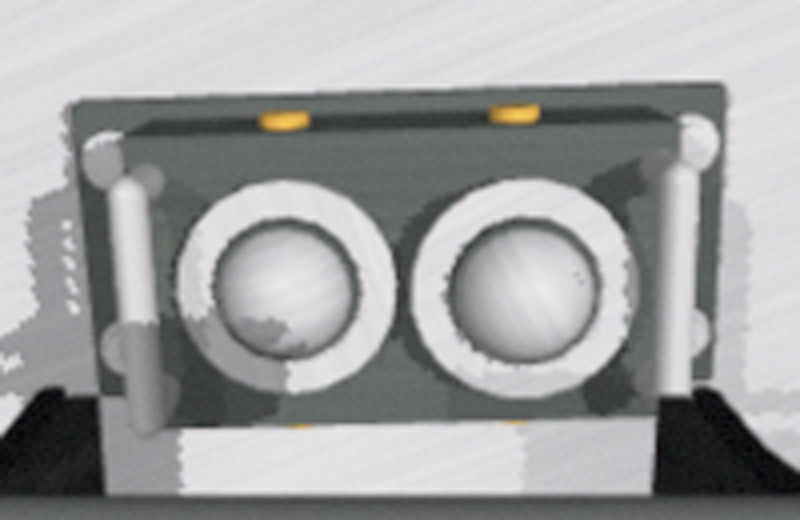

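The right-hand ring, the +y unit at wrist (291,192) and top (340,183), is the proud one. It measures larger, crosses at z≈0.069 against 0.056 for its neighbour, and casts a shadow gap. The green one is the decoy. Next I'll measure the handle axis.

```bash
python3 - <<'E'
from h import *
from scipy.spatial.transform import Rotation as Ro
np.set_printoptions(precision=4,suppress=True)
pl=[];
for n,(x0,y0,x1,y1) in(("top",(185,195,215,235)),("scene",(305,180,335,220))):
    im=cv2.imread(f"pics/{n}0.png");hsv=cv2.cvtColor(im,cv2.COLOR_BGR2HSV)
    m=np.zeros(im.shape[:2],np.uint8);m[y0:y1,x0:x1]=cv2.inRange(hsv,(3,110,40),(22,255,255))[y0:y1,x0:x1]
    ys,xs=np.nonzero(m);P=np.float32(np.c_[xs,ys]);vx,vy,cx,cy=cv2.fitLine(P,cv2.DIST_L2,0,.01,.01).ravel()
    M=cm(n);o,d=ray(M,[(cx-vx*12,cy-vy*12),(cx+vx*12,cy+vy*12)]);nn=np.cross(*d);nn/=np.linalg.norm(nn);pl.append((nn,nn@o))
    print(n,len(P),(cx,cy),(vx,vy),P.min(0),P.max(0))
a=np.cross(pl[0][0],pl[1][0]);a/=np.linalg.norm(a);a*=np.sign(a[2]);print("axis",a,"tilt",np.degrees(np.arccos(a[2])))
for z in(.093,.124):
    print(z,np.linalg.solve(np.array([pl[0][0],pl[1][0],[0,0,1]]),[pl[0][1],pl[1][1],z]))
O=env.observe()["orientation"]
for ax in(a,np.array([-.497,.052,.866])):
    z=-ax/np.linalg.norm(ax);y=np.cross(z,[0,0,1]);y=y/np.linalg.norm(y);y*=np.sign(y[1]);x=np.cross(y,z)
    print(x,y,z,"rotvec",Ro.from_matrix(np.c_[x,y,z]@O.T).as_rotvec())
E
```

```text
top 192 (np.float32(199.97917), np.float32(218.98438)) (np.float32(0.42339867), np.float32(-0.90594345)) [193. 210.] [207. 228.]
scene 288 (np.float32(319.7604), np.float32(197.84027)) (np.float32(0.3130564), np.float32(-0.9497345)) [311. 185.] [328. 211.]
axis [-0.4761  0.0781  0.8759] tilt 28.84724644070958
0.093 [0.5019 0.2167 0.093 ]
0.124 [0.4851 0.2195 0.124 ]
[-0.8644  0.1417 -0.4825] [ 0.1618  0.9868 -0.    ] [ 0.4761 -0.0781 -0.8759] rotvec [-0.1276 -0.491   0.202 ]
[-0.8614  0.0901 -0.4998] [ 0.1041  0.9946 -0.    ] [ 0.4971 -0.052  -0.8661] rotvec [-0.118  -0.5144  0.2586]
```

move_arm([
  [-1.5,5.3,0,-0.015,-0.063,0.029],
  [-1.5,5.3,0,-0.015,-0.063,0.029],
  [-1.5,5.3,0,-0.015,-0.063,0.029],
  [-1.6,5.3,0,-0.015,-0.063,0.029],
  [-1.6,5.3,0,-0.015,-0.063,0.029],
  [-1.6,5.3,-0.5,-0.015,-0.063,0.029],
  [-1.6,5.3,-1,-0.015,-0.063,0.029],
  [-1.6,5.3,-1,-0.015,-0.063,0.029],
  [0,0,0,0,0,0],
  [0,0,0,0,0,0],
], gripper=7.0)

```text
clock: 3.4
ee_pos: [0.4403, 0.247, 0.1884]
orientation: [[-0.852, 0.097, 0.515], [0.091, 0.995, -0.036], [-0.516, 0.016, -0.856]]
contact_force: [-0.4, 0.1, -0.8]
opening: 0.804
```

```bash
cat > g.py <<'E'
from h import *
from scipy.spatial.transform import Rotation as Ro
o=env.observe();O=o["orientation"]
ax=np.array([-.487,.065,.871]);g=np.array([.502,.216,.093])
z=-ax/np.linalg.norm(ax);y=np.cross(z,[0,0,1]);y/=np.linalg.norm(y);y*=np.sign(y[1]);x=np.cross(y,z)
print("clock",o["clock"],"rotvec",np.round(Ro.from_matrix(np.c_[x,y,z]@O.T).as_rotvec(),4))
for b in(.103,.003):print(b,"shift cm",np.round((g-z*b-o["ee_pos"])*100,2))
M=cm("wrist");print("pix grip,end",proj(M,[g,g+.036*ax]))
cv2.imwrite("pics/w2.png",env.read_camera("wrist")[:,:,::-1]);np.savez("w2.npz",**dict(zip("abcd",M)))
E
python3 g.py
```

```text
clock 3.4 rotvec [-0.0128  0.0305 -0.0353]
0.103 shift cm [ 1.16 -2.43 -0.56]
0.003 shift cm [ 6.02 -3.08 -9.27]
pix grip,end [[226.60819511 198.20981396]
 [223.88130105 211.81782761]]
```

View pics/w2.png

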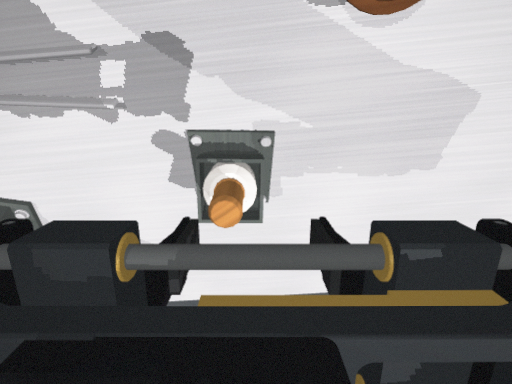

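The wrist view shows the handle's end at about (226,211) against a predicted (224,212), which agrees to about 1.5 mm. I'll align, then go in along the axis.

move_arm([
  [1.2,-2.3,-0.5,-0.013,0.03,-0.035],
  [0,0,0,0,0,0],
  [0,0,0,0,0,0],
])

```text
clock: 3.82
ee_pos: [0.4534, 0.222, 0.1847]
orientation: [[-0.862, 0.136, 0.488], [0.12, 0.991, -0.065], [-0.492, 0.003, -0.871]]
contact_force: [-0.8, 0.2, -0.2]
opening: 0.807
```

```bash
sed -i 's/w2/w3/g' g.py; python3 g.py; python3 - <<'E'
import cv2,numpy as np
im=cv2.imread("pics/w3.png");m=cv2.inRange(cv2.cvtColor(im,cv2.COLOR_BGR2HSV),(3,120,40),(22,255,255));m[:150]=0;m[235:]=0;m[:,:190]=0;m[:,300:]=0
ys,xs=np.nonzero(m)
for r in range(ys.min(),ys.max()+1,5):print(r,xs[ys==r].min(),xs[ys==r].max())
E
```

```text
clock 3.825 rotvec [-0.0026  0.0011  0.0038]
0.103 shift cm [-0.15  0.07 -0.2 ]
0.003 shift cm [ 4.72 -0.58 -8.91]
pix grip,end [[254.49719174 192.58888772]
 [254.57543964 204.88505051]]
173 253 258
178 244 267
183 241 270
188 240 270
193 240 270
198 239 272
203 238 272
208 238 273
213 240 271
218 245 265
```

move_arm([
  [1.6,-0.2,-2.9,0,0,0],
  [1.5,-0.2,-2.8,0,0,0],
  [1.0,-0.1,-2.0,0,0,0],
  [0.6,0,-1.1,0,0,0],
  [0,0,0,0,0,0],
  [0,0,0,0,0,0],
])

```text
clock: 4.62
ee_pos: [0.5014, 0.2196, 0.0968]
orientation: [[-0.861, 0.132, 0.491], [0.119, 0.991, -0.059], [-0.495, 0.007, -0.869]]
contact_force: [-0.1, 0.1, 0.3]
opening: 0.801
```

```bash
sed -i 's/w3/w4/g' g.py; python3 g.py
```

```text
clock 4.625 rotvec [-0.0068  0.0046  0.0001]
0.103 shift cm [-4.96  0.31  8.59]
0.003 shift cm [-0.09 -0.34 -0.12]
pix grip,end [[247.81216128 242.56358587]
 [246.54349631 278.74444389]]
```

move_arm([
  [0,-0.25,-0.1,0,0,0],
  [0,0,0,0,0,0],
  [0,0,0,0,0,0],
  [0,0,0,0,0,0],
  [0,0,0,0,0,0],
  [0,0,0,0,0,0],
  [0,0,0,0,0,0],
], gripper=2.0, newtons=55)

```text
clock: 5.55
ee_pos: [0.5016, 0.2177, 0.0974]
orientation: [[-0.86, 0.132, 0.493], [0.119, 0.991, -0.057], [-0.496, 0.01, -0.868]]
contact_force: [-0.3, 0.3, -0.2]
opening: 0.333
```

move_arm([
  [-0.5,0.06,0.87,0,0,0],
  [-0.75,0.08,1.3,0,0,0],
  [-0.75,0.08,1.3,0,0,0],
  [-1.0,0.12,1.75,0,0,0],
])

```text
clock: 6.05
ee_pos: [0.4689, 0.2191, 0.1498]
orientation: [[-0.862, 0.134, 0.489], [0.119, 0.991, -0.061], [-0.493, 0.005, -0.87]]
contact_force: [0.2, -0.1, -3.9]
opening: 0.332
```

move_arm([
  [-1.0,0.1,2.5,0,0,0],
  [-1.0,0.1,3.0,0,0,0],
  [0,-1,2.0,0.008,0.064,0],
  [1.8,-5,0,0.008,0.064,0],
  [1.8,-5,0,0.008,0.064,0],
  [1.8,-5,0,0.008,0.064,0],
  [1.8,-5,0,0.008,0.064,0],
  [1.8,-5,0,0.008,0.064,0],
  [1.8,-5,0,0.008,0.064,0],
  [1.8,-5,0,0.008,0.064,0],
])

```text
clock: 7.3
ee_pos: [0.5657, -0.1384, 0.2325]
orientation: [[-0.994, 0.112, -0.016], [0.111, 0.993, 0.026], [0.019, 0.024, -1.0]]
contact_force: [-0.2, 0.8, -4.0]
opening: 0.336
```

move_arm([
  [3.0,-2.9,-1.5,-0.026,-0.016,0],
  [0,0,-1,0,0,0],
  [0,0,0,0,0,0],
  [0,0,0,0,0,0],
])

```text
clock: 7.8
ee_pos: [0.5954, -0.1686, 0.2068]
orientation: [[-0.994, 0.112, -0.004], [0.112, 0.994, 0.003], [0.004, 0.003, -1.0]]
contact_force: [-0.6, 0.6, -4.8]
opening: 0.33
```

```bash
python3 - <<'E'
from h import *
np.set_printoptions(precision=4,suppress=True)
o=env.observe();print(o["clock"],o["ee_pos"],o["orientation"])
for n in("top","scene","wrist"):cv2.imwrite(f"pics/{n}5.png",env.read_camera(n)[:,:,::-1])
p=o["ee_pos"]+o["orientation"][:,2]*.08
print("expected rim",p,proj(cm("top"),p),proj(cm("scene"),p))
t=cv2.imread("pics/top5.png");s=cv2.imread("pics/scene5.png");w=cv2.imread("pics/wrist5.png")
c=np.hstack([cv2.resize(s[140:230,110:230],(480,360),interpolation=cv2.INTER_CUBIC),cv2.resize(w[130:250,200:310],(320,360),interpolation=cv2.INTER_CUBIC)])
cv2.imwrite("pics/c5.png",np.vstack([c,np.hstack([cv2.resize(t[150:220,290:400],(320,204)),np.zeros((204,480,3),np.uint8)])]))
E
```

```text
7.8 [ 0.5954 -0.1686  0.2068] [[-0.9937  0.1117 -0.0039]
 [ 0.1117  0.9937  0.003 ]
 [ 0.0042  0.0026 -1.    ]]
expected rim [ 0.5951 -0.1684  0.1268] [[343.0771 180.519 ]] [[166.93   169.7747]]
```

View pics/c5.png

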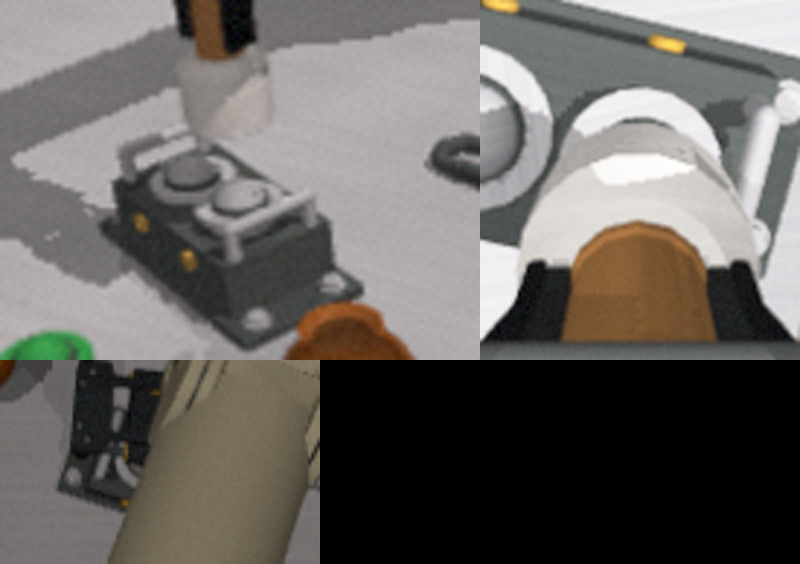

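Scene and wrist crops show the sleeve hanging roughly upright above the proud unit, and the arm blocks the top view. I'll check with projected circles for the sleeve and the flange.

```bash
cat > ov.py <<'E'
from h import *
import sys
tag,U=sys.argv[1],np.array([float(v) for v in sys.argv[2:5]])
np.set_printoptions(precision=4,suppress=True)
o=env.observe();p=o["ee_pos"];R=o["orientation"]
rim=p+R[:,2]*.08
th=np.linspace(0,2*np.pi,73)
circ=lambda c,X,Y,r:c+r*(np.cos(th)[:,None]*X+np.sin(th)[:,None]*Y)
out=[]
for n,(x0,y0,w,h) in(("scene",(120,140,100,75)),("wrist",(196,120,120,130))):
    im=cv2.imread(f"pics/{n}{tag}.png");M=cm(n);k=4 if n=="scene" else 3
    k*=1.5 if n=="scene" else 4.5/3
    big=cv2.resize(im,None,fx=k,fy=k,interpolation=cv2.INTER_CUBIC)
    def dr(C,col):cv2.polylines(big,[np.int32((proj(M,C)+.5)*k)],True,col,1,cv2.LINE_AA)
    for z,r in((0,.029),(.04,.029),(.048,.021),(.054,.015)):dr(circ(rim-R[:,2]*z,R[:,0],R[:,1],r),(0,0,255))
    E=np.eye(3)
    for r in(.03,):dr(circ(U,E[0],E[1],r),(255,0,0))
    dr(circ(np.array([.5758,-.2283,.057]),E[0],E[1],.03),(0,160,0))
    out.append(big[int(y0*k):int((y0+h)*k),int(x0*k):int((x0+w)*k)])
H=max(a.shape[0] for a in out);c=np.hstack([cv2.copyMakeBorder(a,0,H-a.shape[0],0,0,0) for a in out])
f=min(1,800/c.shape[1],600/c.shape[0]);cv2.imwrite(f"pics/ov{tag}.png",cv2.resize(c,None,fx=f,fy=f,interpolation=cv2.INTER_AREA));print(c.shape)
E
python3 ov.py 5 .5963 -.168 .066
```

```text
(585, 1140, 3)
```

View pics/ov5.png

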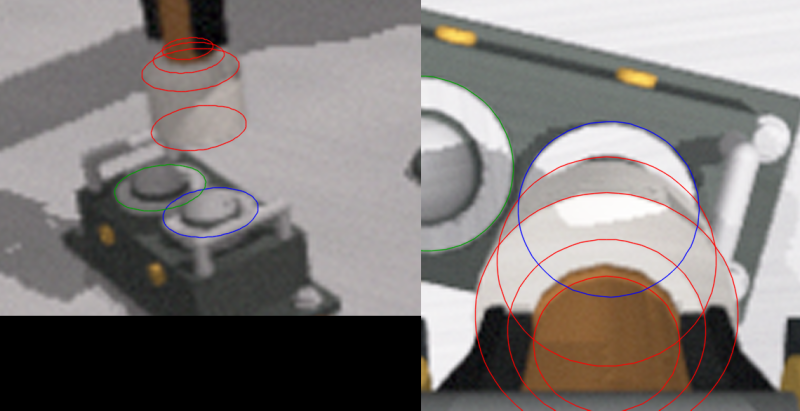

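Flange circles match the wrist picture closely, and the sleeve's rim is within about 1 mm of its predicted place. I need about +1 mm in x and then a descent.

move_arm([
  [0.1,0.05,-1.5,0,0,0],
  [0.0,0,-1.5,0,0,0],
  [0,0,-1.0,0,0,0],
  [0,0,0,0,0,0],
  [0,0,0,0,0,0],
])

```text
clock: 8.57
ee_pos: [0.5963, -0.1673, 0.1638]
orientation: [[-0.994, 0.111, -0.004], [0.111, 0.994, 0.003], [0.004, 0.003, -1.0]]
contact_force: [-0.8, -0.1, -4.5]
opening: 0.339
```

```bash
python3 - <<'E'
from h import *
o=env.observe();print(o["clock"],o["ee_pos"],o["orientation"],o["contact_force"])
for n in("scene","wrist"):cv2.imwrite(f"pics/{n}6.png",env.read_camera(n)[:,:,::-1])
E
python3 ov.py 6 .5963 -.168 .066
```

```text
8.575 [ 0.59627032 -0.16732546  0.1638402 ] [[-0.9938482   0.11068642 -0.00377856]
 [ 0.11067365  0.99385086  0.00343698]
 [ 0.00413575  0.00299765 -0.99998695]] [-0.75279102 -0.09943903 -4.46677125]
(585, 1140, 3)
```

View pics/ov6.png

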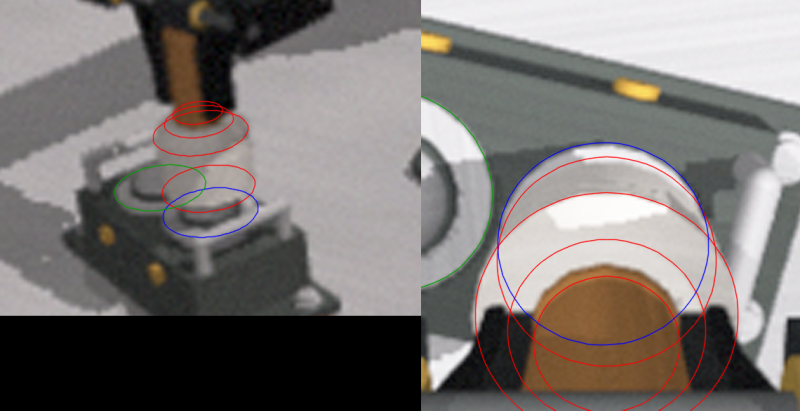

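```bash
python3 - <<'E'
from h import *
g=cv2.imread("pics/scene5.png").astype(int)
a=cv2.imread("pics/scene0.png").astype(int)
d=np.abs(g-a).max(2)
for r in range(150,178,2):
    print(r,' '.join('%3d'%v for v in d[r,148:186]))
E
```

```text
150  50  52  56  52  53  55  52  60  63  67  76 114 125 123 129 129 128 130 143 165 172 154 165 153 132 109  67  51  47  47  53  58  59  51  56  53  52  51
152  55  47  52  54  49  52  51  51  52  50  59 110 130 128 124 126 121 127 136 146 153 142 112  59  29  30  45  49  49  56  49  14   2   2   1  10  13   9
154  52  50  49  47  49  53  54  43  40  37  46  63  92 105 114 118 119 112 107  94  86  73  48  44  38  36  38  40  21   1  12  14  11  11  17   8  11  11
156  50  49  52  59  49  53  42  38  31  31  29  30  32  29  30  27  30  31  33  29  27  38  36  39  41  31  33  41  49  11  12  11   9  13   4  13   8  12
158  49  49  51  48  50  50  45  35  30  29  31  31  27  23  29  27  28  29  27  27  31  29  37  38  39  38  27  39  40   8   8  15   8  15   9  17  12  12
160  51  52  57  48  50  52  47  39  37  35  35  28  30  32  26  25  27  26  32  30  37  36  41  26   3  10   9  12   4  10   3   7   8  10   9   8  11  12
162  52  51  37   7   2   1  10  33  38  40  33  37  32  32  33  27  31  33  22  27  30  20   6  14  21  21  13   6   8  16   7   7   9  12  12  10  12   5
164   3 
[... 383 characters left out ...]
   6  11   3   9  15  15   9  15   5   5  13   5   6   9   9  10  13  11   8
170   8   8  11  11  13  10   8   2  37  55  49  44  35  21  20  15   7   7  10   7   7   8  12  10  10  14   5   4   5  13   5  10   8  13  12   9   8   9
172  10  12   6  12  13   9   5   9   6   7   7  29  25  14   8  17  16  12  12  13   5  12  14  12   7   9  13   1   8  10   9  12  10  13  13  12  10   8
174  63  60  34  10  12  11   4  11  10   6   7   9  11   3  12  19  11  11  13  15   3   3   9   7   8  10  13  12   9  10  12  12  10   9   6  13   9  10
176  17   5   9  10   8  10  12   8  10  12   9   7  10  11   9   2  14  13  10   9  10   6   8   9  11  14   9  10  11  20  11  10   9  10  12  15  11  16
```

The scene edges put the sleeve upright to within about 2°, which is fine. Now I'll lower over the ball.

move_arm([
  [0,-0.07,-0.6,0,0,0],
  [0,0,-0.5,0,0,0],
  [0,0,0,0,0,0],
])

```text
clock: 9.05
ee_pos: [0.5966, -0.1681, 0.1527]
orientation: [[-0.994, 0.111, -0.003], [0.111, 0.994, 0.003], [0.003, 0.003, -1.0]]
contact_force: [1.0, 0.1, -4.3]
opening: 0.338
```

Rim ≈0.073, over the ball, no contact. I'll continue in small steps.

move_arm([
  [0,0,-0.25,0,0,0],
  [0,0,-0.2,0,0,0],
  [0,0,0,0,0,0],
])

```text
clock: 9.43
ee_pos: [0.5967, -0.1682, 0.148]
orientation: [[-0.994, 0.111, -0.002], [0.111, 0.994, 0.003], [0.003, 0.003, -1.0]]
contact_force: [-0.1, 0.5, -3.4]
opening: 0.334
```

move_arm([
  [0,0,-0.2,0,0,0],
  [0,0,0,0,0,0],
])

```text
clock: 9.68
ee_pos: [0.5967, -0.1682, 0.146]
orientation: [[-0.994, 0.111, -0.002], [0.111, 0.994, 0.003], [0.003, 0.003, -1.0]]
contact_force: [-0.1, 0.2, -4.0]
opening: 0.332
```

move_arm([
  [0,0,-0.2,0,0,0],
  [0,0,0,0,0,0],
])

```text
clock: 9.93
ee_pos: [0.5968, -0.1681, 0.1439]
orientation: [[-0.994, 0.111, -0.002], [0.111, 0.994, 0.003], [0.003, 0.003, -1.0]]
contact_force: [0.1, 0.1, -4.6]
opening: 0.337
```

move_arm([
  [0,0,-0.15,0,0,0],
  [0,0,0,0,0,0],
])

```text
clock: 10.18
ee_pos: [0.5972, -0.1683, 0.1429]
orientation: [[-0.994, 0.111, -0.001], [0.111, 0.994, 0.003], [0.001, 0.003, -1.0]]
contact_force: [-0.4, 0.2, -2.5]
opening: 0.337
```

move_arm([
  [0,0,-0.2,0,0,0],
])

```text
clock: 10.3
ee_pos: [0.5976, -0.1685, 0.1418]
orientation: [[-0.994, 0.111, 0.0], [0.111, 0.994, 0.003], [0.0, 0.003, -1.0]]
contact_force: [-2.6, 1.0, 9.4]
opening: 0.336
```

move_arm([
  [-0.04,0,-0.2,0,0,0],
])

```text
clock: 10.42
ee_pos: [0.5981, -0.1688, 0.1412]
orientation: [[-0.994, 0.111, 0.003], [0.111, 0.994, 0.003], [-0.002, 0.003, -1.0]]
contact_force: [-1.2, 1.1, 7.3]
opening: 0.337
```

move_arm([
  [-0.08,0.03,-0.25,0,0.004,0],
])

```text
clock: 10.55
ee_pos: [0.5981, -0.169, 0.1399]
orientation: [[-0.994, 0.111, 0.001], [0.111, 0.994, 0.003], [-0.001, 0.003, -1.0]]
contact_force: [1.2, -0.0, 2.8]
opening: 0.335
```

move_arm([
  [-0.08,0.05,-0.25,0,0.002,0],
])

```text
clock: 10.68
ee_pos: [0.5973, -0.1684, 0.1372]
orientation: [[-0.994, 0.111, -0.001], [0.111, 0.994, 0.003], [0.001, 0.003, -1.0]]
contact_force: [-0.6, 0.1, -4.2]
opening: 0.334
```

move_arm([
  [0,0,-0.15,0,0,0],
])

```text
clock: 10.8
ee_pos: [0.5969, -0.1683, 0.135]
orientation: [[-0.994, 0.111, -0.002], [0.111, 0.994, 0.003], [0.002, 0.003, -1.0]]
contact_force: [-0.6, 0.3, -2.7]
opening: 0.333
```

move_arm([
  [0,0,-0.15,0,0,0],
])

```text
clock: 10.92
ee_pos: [0.5972, -0.1683, 0.1343]
orientation: [[-0.994, 0.111, -0.001], [0.111, 0.994, 0.003], [0.002, 0.003, -1.0]]
contact_force: [-5.2, 1.0, 16.2]
opening: 0.332
```

move_arm([
  [-0.02,0,-0.1,0,0,0],
])

```text
clock: 11.05
ee_pos: [0.5973, -0.1684, 0.1344]
orientation: [[-0.994, 0.111, -0.0], [0.111, 0.994, 0.003], [0.001, 0.003, -1.0]]
contact_force: [-4.2, 1.9, 9.6]
opening: 0.334
```

move_arm([
  [-0.03,0,-0.17,0,0,0],
  [-0.03,0,-0.17,0,0,0],
])

```text
clock: 11.3
ee_pos: [0.5974, -0.1686, 0.1343]
orientation: [[-0.994, 0.111, 0.002], [0.111, 0.994, 0.005], [-0.001, 0.005, -1.0]]
contact_force: [-4.7, 3.3, 14.1]
opening: 0.334
```

move_arm([
  [-0.03,0.02,-0.23,0,0.002,0],
  [-0.03,0.02,-0.23,0,0.002,0],
])

```text
clock: 11.55
ee_pos: [0.5979, -0.1689, 0.1341]
orientation: [[-0.994, 0.111, 0.002], [0.111, 0.994, 0.006], [-0.001, 0.006, -1.0]]
contact_force: [-6.4, 2.6, 19.9]
opening: 0.334
```

move_arm([
  [-0.06,0.03,-0.24,-0.004,0.002,0],
  [-0.06,0.03,-0.24,-0.004,0.002,0],
  [-0.06,0.03,-0.24,-0.004,0.002,0],
])

```text
clock: 11.92
ee_pos: [0.5982, -0.1683, 0.1342]
orientation: [[-0.994, 0.112, 0.002], [0.112, 0.994, -0.004], [-0.002, -0.004, -1.0]]
contact_force: [-6.3, 2.2, 19.5]
opening: 0.341
```

move_arm([
  [-0.05,0,0,0,0,0],
  [-0.03,0,0.3,0.002,0.001,0],
  [0,0,0.5,0,0,0],
  [0,0,1.0,0,0,0],
  [0,0,2.0,0,0,0],
  [0,0,3.0,0,0,0],
  [0,0,3.0,0,0,0],
  [0,0,0,0,0,0],
])

```text
clock: 12.92
ee_pos: [0.597, -0.1688, 0.2391]
orientation: [[-0.994, 0.112, 0.002], [0.112, 0.994, -0.002], [-0.002, -0.002, -1.0]]
contact_force: [0.1, 0.1, -4.4]
opening: 0.334
```

```bash
python3 - <<'E'
from h import *
np.set_printoptions(precision=4,suppress=True)
o=env.observe();print(o["clock"],o["ee_pos"],o["orientation"],o["contact_force"])
for n in("scene","wrist"):cv2.imwrite(f"pics/{n}7.png",env.read_camera(n)[:,:,::-1])
E
sed -i 's/(.5758/(.5758/' ov.py; python3 ov.py 7 .5965 -.168 .057
```

```text
12.925 [ 0.597  -0.1688  0.2391] [[-0.9937  0.1123  0.002 ]
 [ 0.1123  0.9937 -0.0023]
 [-0.0023 -0.0021 -1.    ]] [ 0.0679  0.062  -4.409 ]
(585, 1140, 3)
```

View pics/ov7.png

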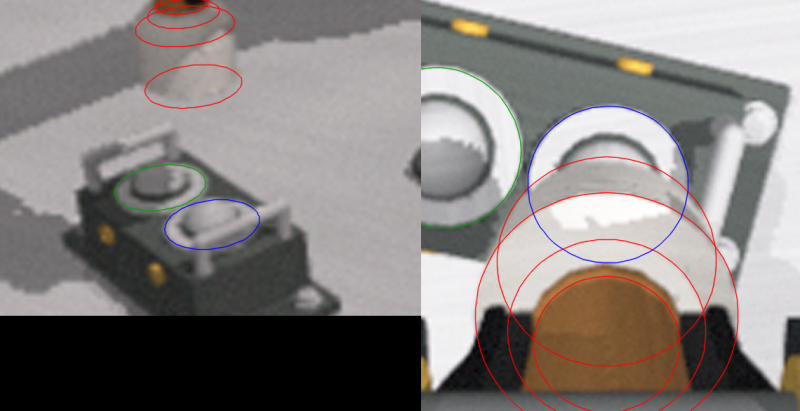

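The pressed unit now matches the z=0.057 circle in both views, like its neighbour at wrist (470,150) in the crop, so the flange is flush. Next I'll carry the pusher to the clear spot near (0.55, 0.03).

move_arm([
  [-1.2,5,0,0,0,0],
  [-1.2,5,0,0,0,0],
  [-1.2,5,-1,0,0,0],
  [-1.1,5,-3,0,0,0],
  [0,0,-4,0.002,0.002,0],
  [0,0,-4,0,0,0],
  [0,0,-2,0,0,0],
  [0,0,0,0,0,0],
])

```text
clock: 14.02
ee_pos: [0.539, 0.0387, 0.0818]
orientation: [[-0.994, 0.111, -0.019], [0.111, 0.994, -0.003], [0.018, -0.005, -1.0]]
contact_force: [-0.1, -1.3, -3.4]
opening: 0.337
```

move_arm([
  [0,0,0,0.003,-0.019,0],
  [0,0,-0.2,0,0,0],
  [0,0,0,0,0,0],
])

```text
clock: 14.4
ee_pos: [0.5397, 0.0385, 0.0812]
orientation: [[-0.994, 0.111, 0.003], [0.111, 0.994, 0.001], [-0.003, 0.001, -1.0]]
contact_force: [0.3, 0.5, -3.8]
opening: 0.34
```

move_arm([
  [0,0,-0.2,0,0,0],
  [0,0,-0.1,0,0,0],
])

```text
clock: 14.65
ee_pos: [0.5403, 0.0386, 0.0789]
orientation: [[-0.994, 0.111, 0.005], [0.111, 0.994, 0.002], [-0.005, 0.002, -1.0]]
contact_force: [0.6, -0.7, -4.2]
opening: 0.341
```

move_arm([
  [0,0,-0.12,-0.002,0.004,0],
  [0,0,-0.08,0,0,0],
])

```text
clock: 14.9
ee_pos: [0.5409, 0.0386, 0.0778]
orientation: [[-0.994, 0.111, 0.002], [0.111, 0.994, 0.0], [-0.001, 0.0, -1.0]]
contact_force: [-3.7, -1.0, 9.5]
opening: 0.338
```

move_arm([
  [-0.03,0,0.02,0,0,0],
  [0,0,0,0,0,0],
])

```text
clock: 15.15
ee_pos: [0.5406, 0.0386, 0.0781]
orientation: [[-0.994, 0.111, 0.001], [0.111, 0.994, 0.0], [-0.001, 0.0, -1.0]]
contact_force: [-0.3, 0.3, -2.7]
opening: 0.337
```

move_arm([
  [0,0,0,0,0,0],
  [0,0,0,0,0,0],
  [0,0,0,0,0,0],
  [0,0,0,0,0,0],
], gripper=7.0)

```text
clock: 15.65
ee_pos: [0.5416, 0.0387, 0.0786]
orientation: [[-0.994, 0.111, 0.003], [0.111, 0.994, 0.0], [-0.003, 0.001, -1.0]]
contact_force: [-0.3, 1.2, -0.1]
opening: 0.71
```

Released. Now straight up and clear, then a last look.

move_arm([
  [0,0,2,0,0,0],
  [0,0,3,0,0,0],
  [0,0,4,0,0,0],
  [0,0,5,0,0,0],
  [-3,4,3,0,0,0],
  [-3,5,0,0,0,0],
  [-3,5,0,0,0,0],
  [0,5,0,0,0,0],
  [0,5,0,0,0,0],
  [0,0,0,0,0,0],
])

```text
clock: 16.9
ee_pos: [0.4467, 0.2849, 0.2555]
orientation: [[-0.993, 0.114, 0.006], [0.114, 0.993, 0.004], [-0.005, 0.005, -1.0]]
contact_force: [-0.0, -1.2, 0.0]
opening: 0.801
```

```bash
python3 - <<'E'
from h import *
o=env.observe();print(o["clock"],o["ee_pos"],o["contact_force"])
for n in("top","scene"):cv2.imwrite(f"pics/{n}8.png",env.read_camera(n)[:,:,::-1])
t=cv2.imread("pics/top8.png")[90:290,130:400];s=cv2.imread("pics/scene8.png")[150:270,110:350]
cv2.imwrite("pics/c8.png",np.vstack([cv2.resize(s,(560,280),interpolation=cv2.INTER_CUBIC),cv2.resize(t,(432,320),interpolation=cv2.INTER_CUBIC)[:,:].copy() if 0 else cv2.copyMakeBorder(cv2.resize(t,(432,320),interpolation=cv2.INTER_CUBIC),0,0,0,128,0)]))
E
```

```text
16.9 [0.44669265 0.28487748 0.25546164] [-0.01928332 -1.17679587  0.01137021]
```

View pics/c8.png

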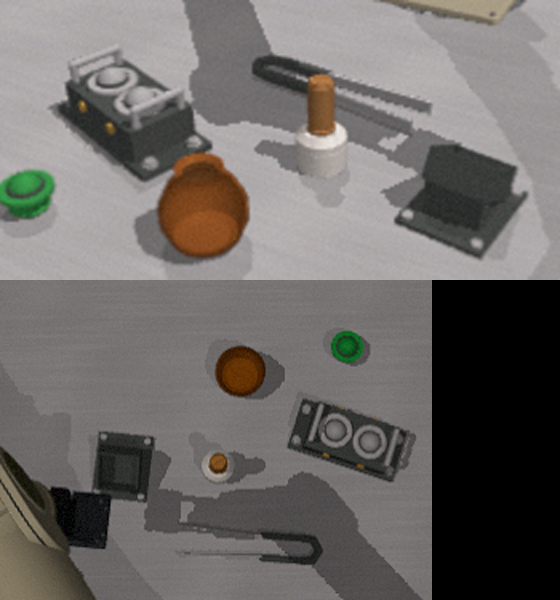

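The last look shows the pusher upright on the bench (scene crop (320,130), top crop (218,463)). Both units are level in the rest, the holder is empty and everything else is where it was. I'm handing the job in.

```bash
python3 -c "
from station import env
env.job_done()"
```

```text
the job is handed in; nothing more can be done
```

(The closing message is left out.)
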